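Seat the four-hole flange on the lathe faceplate's studs

ROBOT

A 6-joint arm with a two-finger parallel gripper is mounted at the origin on a cart in front of the work surface, level with it; the furniture and walls round the work are solid. World frame = base frame: x ahead of the robot, y to its left, z up, the work surface at z = 0. Lengths are in mm, angles in rad, forces in N, time in s.
With the tool pointing down it reaches from about 425 to 950 mm from the base axis. Payload 14.7 kg.
Tool frame: the origin (TCP) lies at the very end of the fingers, on their centre line; the grasp point (between the pads) lies manip.grasp_offset behind it (manip.grasp_offset is the distance from the TCP to the grasp point, in mm); z points along the fingers, y is the direction in which the jaws open and shut (so a half turn about z gives the same grasp; the last joint's range is limited). The gripper opens to 85 mm and grips with 20 to 120 N. Pads are 22 mm wide; open, the fingers measure 114 mm over their backs; the gripper's body (76 mm by 85 mm) begins 54 mm behind the grasp point. The pads swing forward as they close: fully open they stand 13 mm farther back than shut.
Start: joints at [-1.389, 0.48, 1.596, -0, 1.065, -0.047], TCP at [147.443, -633.05, 231.297] pointing down, gripper open.
Joint ranges: [-2.75, 2.75], [-0.82, 2.05], [0.23, 2.67], [-1.56, 4.7], [0.09, 2.69], [-2.92, 2.92]. Speed limits (rad/s): [1.89, 1.89, 2.39, 3.01, 3.01, 3.01].

INTERFACE

Orientations are given as a rotation vector (axis times angle).
In Python, from bench import manip, kinematics, grab_frame, get_calibration gives the robot as it stands. The module is installed in compiled form; this text tells all that it offers. Calls block until the motion is done:
- manip.move_ptp(position, orientation): joint-space move of the TCP to a pose.
- manip.line_to(position, attitude=None, rate=150): straight line of the TCP; attitude=None keeps the orientation; rate is the mean speed in mm/s.
- manip.move_joints(angles): joint-space move.
- manip.release() and manip.grab(): open the fingers fully, or close them until they stop; the grip force is fixed at half the most.
- manip.pause(seconds).
- kinematics.inverse_kinematics(position, orientation): joint angles nearest the present ones, or None.
- grab_frame(name): name is "scene" or "top" or "wrist"; returns the picture (400x640x3 uint8, red, green, blue); there is no depth.
- get_calibration(name): a dict with "intrinsics" (3x3 intrinsics, pixels), "dist" ([k1, k2, p1, p2, k3] as OpenCV has them; the pictures are not rectified), "R" (3x3) and "t" (3): a world point X has camera coordinates R X + t. Camera axes: x right, y down, z forward; pixel columns grow to the right and rows downward; lengths in mm; the calibration is good to about 2 mm. A picture is of the moment at which its call begins: read the wrist's pose just before it. get_calibration takes no time and is no camera call; for the wrist camera it gives the pose at the moment of the call.
A pose or a line that the arm cannot do raises manip.Unreachable and nothing moves.
- manip.job_done(): hands the job in, once; it reports no verdict.
Readings, each from a call of its own:
- manip.current_clock(): time.
- manip.current_joints(): joint angles.
- manip.current_joint_velocities(): joint speeds.
- manip.current_tau(): joint torques, N m.
- manip.current_position(): TCP position.
- manip.current_ee_rot(): TCP orientation.
- manip.current_wrist_force(): force on the tool from outside, world axes, zero at the start.
- manip.current_torque(): the same for the moment, N m.
- manip.current_gripper_width(): finger opening in mm.
Only numpy, scipy, OpenCV 4.12 (cv2) and the standard library are available. Lean on these libraries where they do the work, as an engineer would, in place of code of your own. Each camera call takes 0.05 s, during which the arm holds its last target.

TASK

Pick up the square metal flange that has a bolt hole at all four corners, put it on the wooden faceplate with its bore over the middle spigot, turned so that the four studs come up through the four corner holes, and let go with it seated flat on the wood. Leave the look-alike flange, which has only two corner holes, where it lies.

Things in the scene. Friction and masses are not known exactly. Their poses are not given: they have to be found in the camera images.
- flange_grip (a point): loose bright metal flange, about 0.45 kg: square plate 104x104x12 mm; square 40x40 mm boss on its middle, sides parallel to the plate's, top 66 mm above the underside. 28 mm bore right through; four 25 mm bolt holes at x=+-32, y=+-32 mm. Point: boss middle, 40 mm above the underside (fingertips 19 mm lower clear plate and studs); z up, x and y square to the boss's sides
- hub_face (a point): dark wooden faceplate, a disc 148 mm across, 20 mm thick, fixed face up. Brass spigot 13 mm thick, 26 mm high in the middle; four 9 mm steel studs with tapered tips, 20 mm high, at x=+-32, y=+-32 mm: any quarter turn fits, 8 mm play round each stud. Point: middle of the upper face, 20 mm above the bench, z up; flange_grip is 40 mm above it when seated
- spare_grip (a point): the look-alike flange to leave alone: same metal, size and boss, but with only two bolt holes, at opposite corners (x=y=+32 mm and x=y=-32 mm). Point: middle of its boss, 40 mm above its underside; z up, x and y square to the boss's sides

How it is judged (in metres and radians):
At the end, for the whole second after the job is handed in: the four-hole flange lies flat on the faceplate (underside within 5 mm of the wood, tilt under 0.1 rad), centred within 15 mm and turned to a quarter-turn match within 0.25 rad, so that the studs stand in its four holes; it has been let go (z of flange_grip in the frame of hub_face between 0.035 and 0.045 m and horizontal distance between flange_grip and hub_face below 0.015 m and angle between flange_grip's own z axis and vertical below 0.1 rad and (angle between the x axis of flange_grip and the x axis of hub_face, either way round below 0.25 rad or angle between the x axis of flange_grip and the y axis of hub_face, either way round below 0.25 rad)); the robot touches nothing.
It fails at once if the two-hole flange is moved more than 30 mm from where it lay (distance of spare_grip from where it was at the start of the episode above 0.03 m).
It also fails if it takes over 35 s, if anything falls off the work surface, if the arm or the gripper's body presses on something with over 40 N, if the wrist force passes 120 N, or if a joint passes its speed limit or range.

## Working session

There is one attempt and no reset: what is moved stays moved. The work goes in short steps, each a Python script; the robot and the scene stay as the last script left them, time stands still between calls to the robot, and variables do not carry over. Pictures are saved under pics/ and viewed, and the job is handed in when it is done.

```bash
mkdir -p pics; python3 - <<'E'
from bench import manip, kinematics, grab_frame, get_calibration
import cv2
for n in("scene","top","wrist"):
    c=get_calibration(n); print(n,c)
    cv2.imwrite(f"pics/{n}0.png",grab_frame(n)[:,:,::-1])
print(manip.grasp_offset,manip.current_clock(),manip.current_ee_rot(),manip.current_gripper_width())
E
```

```text
scene {'intrinsics': array([[442.16447873,   0.        , 315.96869608],
       [  0.        , 442.16447873, 199.11081986],
       [  0.        ,   0.        ,   1.        ]]), 'dist': array([-0.03377521,  0.        ,  0.        ,  0.        ,  0.        ]), 'R': array([[-0.9199106 ,  0.39174516,  0.01732706],
       [ 0.30731453,  0.74768435, -0.5886645 ],
       [-0.24356164, -0.53619386, -0.80819173]]), 't': array([ 458.69854008, -163.92163668, 1185.10486308])}
top {'intrinsics': array([[446.98502581,   0.        , 320.39839974],
       [  0.        , 446.98502581, 207.92053139],
       [  0.        ,   0.        ,   1.        ]]), 'dist': array([-0.01829652,  0.        ,  0.        ,  0.        ,  0.        ]), 'R': array([[-0.00914114, -0.99975163, -0.0203251 ],
       [-0.99304903,  0.01146137, -0.11714205],
       [ 0.11734591,  0.01911301, -0.99290716]]), 't': array([  55.86092459,  513.59795973, 1026.56133781])}
wrist {'intrinsics': array([[292.11531375,   0.        , 323.00161394],
       [  0.        , 292.11531375, 203.10818294],
       [  0.        ,   0.        ,   1.        ]]), 'dist': array([0.01261463, 0.        , 0.        , 0.        , 0.        ]), 'R': array([[ 2.27380004e-01, -9.73806025e-01,  3.98189944e-04],
       [-9.39079692e-01, -2.19163278e-01,  2.64757983e-01],
       [-2.57735650e-01, -6.05746033e-02, -9.64314810e-01]]), 't': array([-648.95695288,  -35.22912596,  377.93258339])}
18.700000000000003 0.15 [-3.12011384e+00 -3.58526906e-01  1.07796623e-04] 85.25604646526988
```

View pics/top0.png

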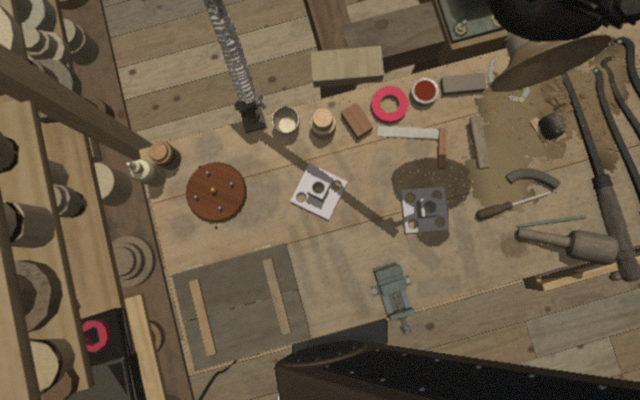

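View pics/scene0.png

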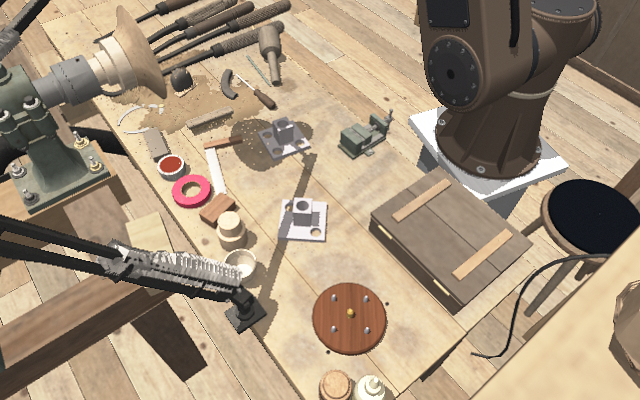

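View pics/wrist0.png

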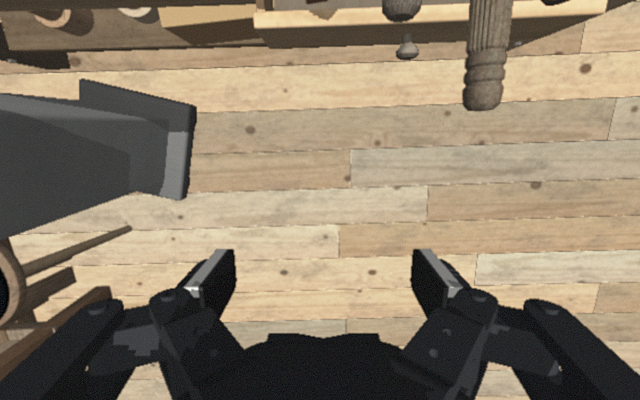

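```bash
python3 - <<'E'
import cv2,numpy as np
t=cv2.imread("pics/top0.png");s=cv2.imread("pics/scene0.png")
a=cv2.resize(t[150:250,280:460],None,fx=4.4,fy=4.4,interpolation=cv2.INTER_CUBIC)
b=cv2.resize(s[110:250,240:350],None,fx=4.2,fy=4.2,interpolation=cv2.INTER_CUBIC)
g=lambda x:(255*(x/255.)**.6).astype(np.uint8)
cv2.imwrite("pics/zt.png",g(a));cv2.imwrite("pics/zs.png",g(b))
c=cv2.resize(t[150:235,175:260],None,fx=6,fy=6,interpolation=cv2.INTER_CUBIC)
cv2.imwrite("pics/zh.png",g(c))
E
```

```text
(no output)
```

View pics/zt.png

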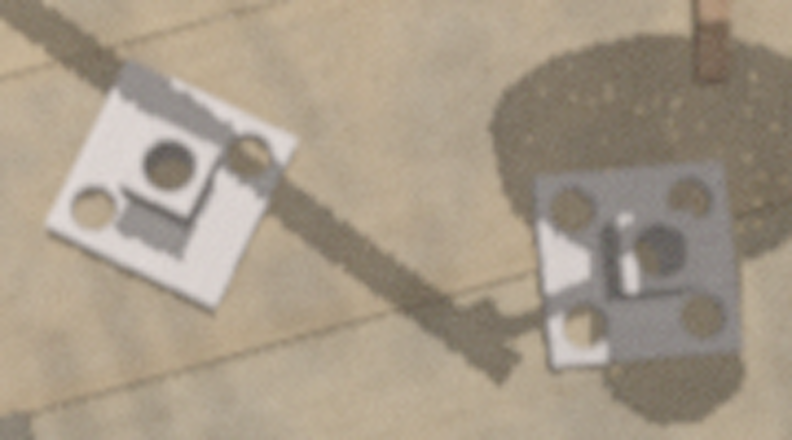

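View pics/zs.png

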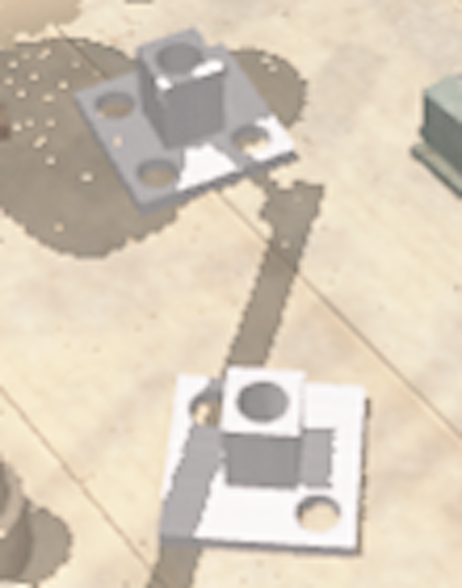

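View pics/zh.png

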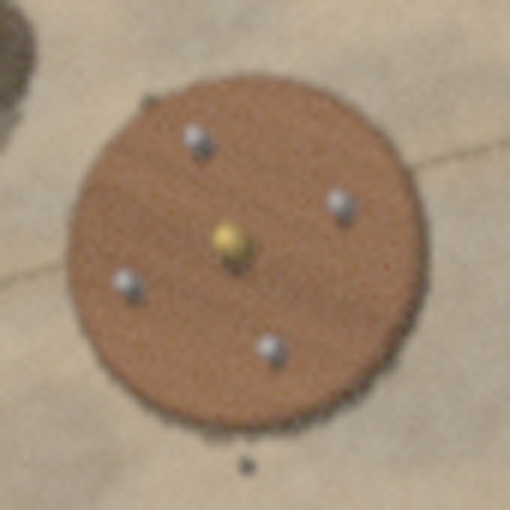

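```bash
cat > h.py <<'E'
import numpy as np,cv2
from bench import manip, kinematics, grab_frame, get_calibration
def ray(c,px):
    u=cv2.undistortPoints(np.array(px,float).reshape(-1,1,2),c["intrinsics"],c["dist"]).reshape(-1,2)
    d=np.c_[u,np.ones(len(u))]@c["R"]; o=-c["R"].T@np.array(c["t"]).ravel()
    return o,d
def onz(c,px,z):
    o,d=ray(c,px); return o+d*((z-o[2])/d[:,2])[:,None]
def proj(c,X):
    return cv2.projectPoints(np.array(X,float).reshape(-1,3),cv2.Rodrigues(c["R"])[0],np.array(c["t"]),c["intrinsics"],c["dist"])[0].reshape(-1,2)
E
python3 - <<'E'
from h import *
T=get_calibration("top");S=get_calibration("scene")
def cr(p,s,o): return (np.array(p)+.5)/s-.5+o
fl=cr([(573,209),(690,197),(703,315),(585,327)],4.4,(280,150))
P=onz(T,fl,12);print("flange holes",P.round(1),P.mean(0).round(1),np.linalg.norm(P-np.roll(P,1,0),axis=1).round(1))
co=onz(T,cr([(533,178),(725,163),(740,352),(553,368)],4.4,(280,150)),12);print("corners",co.mean(0).round(1),np.linalg.norm(co-np.roll(co,1,0),axis=1).round(1))
b=onz(T,cr([(658,250)],4.4,(280,150)),66);print("bore",b)
sc=onz(S,cr([(116,104),(159,173),(250,138)],4.2,(240,110)),12);print("scene holes",sc.round(1), ((sc[0]+sc[2])/2).round(1)," bore",onz(S,cr([(182,57)],4.2,(240,110)),66))
st=onz(T,cr([(197,137),(342,203),(270,347),(127,284)],6,(175,150)),38);print("studs",st.round(1),st.mean(0).round(1),np.linalg.norm(st-np.roll(st,1,0),axis=1).round(1))
print("spigot",onz(T,cr([(230,238)],6,(175,150)),46), onz(T,cr([(247,251)],6,(175,150)),20))
print("scene studs",onz(S,[(334,297),(366,297),(367,328),(333,328)],38).round(1),onz(S,[(350,312)],46))
d=[((q:=P[1]-P[0]),np.arctan2(q[1],q[0]))[1],((q:=P[2]-P[3]),np.arctan2(q[1],q[0]))[1]];print("ang",d)
e=[((q:=st[1]-st[0]),np.arctan2(q[1],q[0]))[1],((q:=st[2]-st[3]),np.arctan2(q[1],q[0]))[1]];print("hub ang",e)
sp=onz(T,cr([(168,165)],4.4,(280,150)),66);print("spare",sp)
E
python3 -c "
import cv2
s=cv2.imread('pics/scene0.png');cv2.imwrite('pics/zsh.png',cv2.resize(s[270:370,300:400],None,fx=5,fy=5,interpolation=cv2.INTER_CUBIC))"
```

```text
flange holes [[ 540.1 -164.6   12. ]
 [ 545.9 -228.7   12. ]
 [ 481.1 -233.2   12. ]
 [ 475.3 -169.    12. ]] [ 510.6 -198.9   12. ] [64.9 64.3 65.  64.4]
corners [ 509.  -198.8   12. ] [104.5 105.5 103.8 101.7]
bore [[ 510.53780438 -197.96053185   66.        ]]
scene holes [[ 543.5 -222.5   12. ]
 [ 538.6 -157.7   12. ]
 [ 476.6 -163.8   12. ]] [ 510.  -193.2   12. ]  bore [[ 507.95759866 -193.15948161   66.        ]]
studs [[601.7 319.3  38. ]
 [574.4 260.9  38. ]
 [517.2 288.6  38. ]
 [543.  346.   38. ]] [559.1 303.7  38. ] [64.5 64.5 63.5 62.9]
spigot [[559.57876022 303.20949499  46.        ]] [[558.45524395 303.07361539  20.        ]]
scene studs [[575.9 270.3  38. ]
 [517.6 294.7  38. ]
 [544.1 351.5  38. ]
 [603.5 326.6  38. ]] [[562.09197355 313.03759606  46.        ]]
ang [np.float64(-1.4794225659411648), np.float64(-1.4802942962537853)]
hub ang [np.float64(-2.009137495200694), np.float64(-1.9927031580130956)]
spare [[558.21766244  55.41475132  66.        ]]
```

View pics/zsh.png

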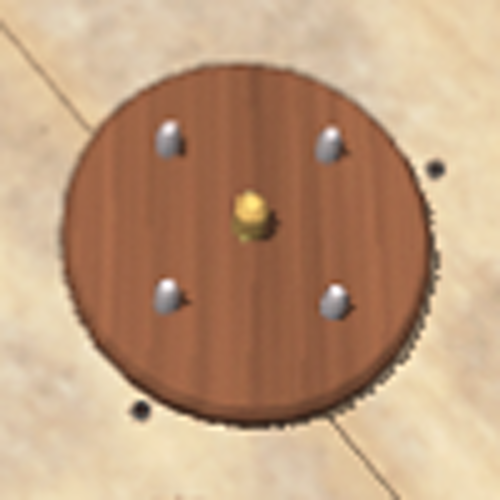

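```bash
cat >> h.py <<'E'
from scipy.spatial.transform import Rotation as Ro
def ori(yaw): return (Ro.from_euler('z',yaw)*Ro.from_euler('x',np.pi)).as_rotvec()
E
python3 - <<'E'
from h import *
W=get_calibration("wrist");R=Ro.from_rotvec(manip.current_ee_rot()).as_matrix();p=np.array(manip.current_position())
print("cam in tool",R.T@(-W["R"].T@W["t"]-p),"axis",R.T@W["R"].T[:,2],"right",R.T@W["R"].T[:,0],"yaw",np.arctan2(R[1,0],R[0,0]))
for base,P in((.0905,(510.6,-198.9)),(-.430,(559.4,303.5))):
  for k in range(-2,3):
    y=base+k*np.pi/2
    for z in (21,230):
      q=kinematics.inverse_kinematics([*P,z+20*(base<0)],ori(y)); print(round(y,2),z,None if q is None else np.round(q,2))
E
```

```text
cam in tool [  66.44723373   -1.02108124 -143.29706455] axis [-0.26480356  0.00160792  0.96430104] right [ 5.73282063e-04  9.99998696e-01 -1.51001377e-03] yaw 0.22881298108625184
-3.05 21 [-0.43  0.64  1.99 -0.    0.51 -2.09]
-3.05 230 [-0.43  0.34  1.83 -0.    0.97 -2.09]
-1.48 21 [-0.43  0.64  1.99  0.    0.51  2.62]
-1.48 230 [-0.43  0.34  1.83  0.    0.97  2.62]
0.09 21 [-0.43  0.64  1.99 -0.    0.51  1.05]
0.09 230 [-0.43  0.34  1.83 -0.    0.97  1.05]
1.66 21 [-0.43  0.64  1.99 -0.    0.51 -0.52]
1.66 230 [-0.43  0.34  1.83  0.    0.97 -0.52]
3.23 21 [-0.43  0.64  1.99 -0.    0.51 -2.09]
3.23 230 [-0.43  0.34  1.83 -0.    0.97 -2.09]
-3.57 21 [ 0.45  0.69  1.77  0.    0.68 -0.69]
-3.57 230 [ 0.45  0.44  1.61  0.    1.09 -0.69]
-2.0 21 [ 0.45  0.69  1.77  0.    0.68 -2.26]
-2.0 230 [ 0.45  0.44  1.61  0.    1.09 -2.26]
-0.43 21 [0.45 0.69 1.77 0.   0.68 2.45]
-0.43 230 [0.45 0.44 1.61 0.   1.09 2.45]
1.14 21 [ 0.45  0.69  1.77 -0.    0.68  0.88]
1.14 230 [ 0.45  0.44  1.61 -0.    1.09  0.88]
2.71 21 [ 0.45  0.69  1.77  0.    0.68 -0.69]
2.71 230 [ 0.45  0.44  1.61  0.    1.09 -0.69]
```

```bash
python3 - <<'E'
from h import *
y=1.661;P=np.array([510.6,-198.9,230])
P[:2]+=30*np.array([np.cos(y),np.sin(y)])
manip.move_ptp(P,ori(y))
manip.pause(.2)
np.savez("w1.npz",**get_calibration("wrist"))
cv2.imwrite("pics/w1.png",grab_frame("wrist")[:,:,::-1])
print(manip.current_clock(),manip.current_position(),manip.current_wrist_force())
W=get_calibration("wrist");print(proj(W,[(540.1,-164.6,12),(545.9,-228.7,12),(481.1,-233.2,12),(475.3,-169,12),(510.5,-198,66)]).round(1))
E
python3 -c "
import cv2
s=cv2.imread('pics/w1.png');cv2.imwrite('pics/w1z.png',cv2.resize(s[130:280,240:400],None,fx=5,fy=4,interpolation=cv2.INTER_CUBIC) if 0 else cv2.resize(s[130:280,240:400],None,fx=4,fy=4,interpolation=cv2.INTER_CUBIC))"
```

```text
2.5083 [ 507.79801132 -169.49184294  229.97669152] [ 0.34299984 -0.45477423 -0.50276677]
[[349.5 177.1]
 [348.3 225.6]
 [298.8 224.6]
 [297.6 175.9]
 [323.6 213.4]]
```

View pics/w1.png

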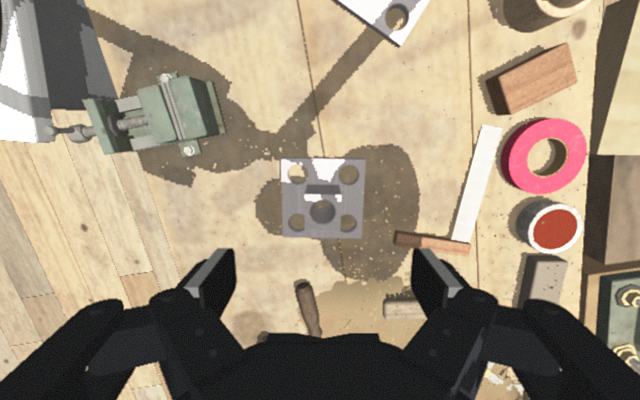

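View pics/w1z.png

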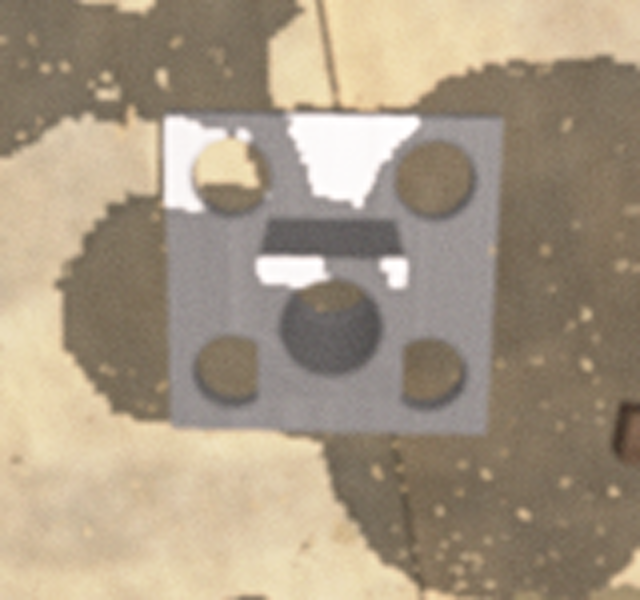

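```bash
python3 - <<'E'
from h import *
W=dict(np.load("w1.npz"))
cr=lambda p:(np.array(p)+.5)/4-.5+(240,130)
h=onz(W,cr([(231,176),(434,177),(230,371),(432,372)]),12);print(h.round(1),h.mean(0))
print(onz(W,cr([(331,326)]),66))
c=onz(W,cr([(163,114),(503,117),(487,433),(171,428)]),12);print(c.round(1),c.mean(0))
q=h[1]-h[0];print(np.arctan2(q[1],q[0]))
E
```

```text
[[ 474.8 -166.2   12. ]
 [ 537.9 -160.8   12. ]
 [ 478.7 -230.4   12. ]
 [ 544.5 -224.8   12. ]] [ 508.97423574 -195.56914445   12.        ]
[[ 508.85883816 -195.67956884   66.        ]]
[[ 452.7 -148.9   12. ]
 [ 556.9 -140.4   12. ]
 [ 565.  -244.4   12. ]
 [ 460.6 -252.    12. ]] [ 508.81552824 -196.44778038   12.        ]
0.08476226161485116
```

```bash
python3 - <<'E'
from h import *
y=1.661-.003
manip.move_ptp([509.3,-196,110],ori(y))
manip.line_to([509.3,-196,21.8],rate=120)
print(manip.current_position(),manip.current_wrist_force())
manip.grab()
print(manip.current_gripper_width(),manip.current_position(),manip.current_wrist_force())
manip.line_to([509.3,-196,180],rate=150)
manip.pause(.2)
print(manip.current_clock(),manip.current_gripper_width(),manip.current_wrist_force())
cv2.imwrite("pics/w2.png",grab_frame("wrist")[:,:,::-1])
cv2.imwrite("pics/s2.png",grab_frame("scene")[:,:,::-1])
E
```

```text
[ 509.92490044 -196.1935823    22.63050651] [-0.29263768  0.3608426  -0.42453169]
39.77537207150729 [ 509.48364669 -196.13296003   22.38284853] [-1.99297083  0.87502725 10.10503745]
5.85 39.18575421472064 [ 0.17687179 -0.19923523 -4.32593337]
```

View pics/w2.png

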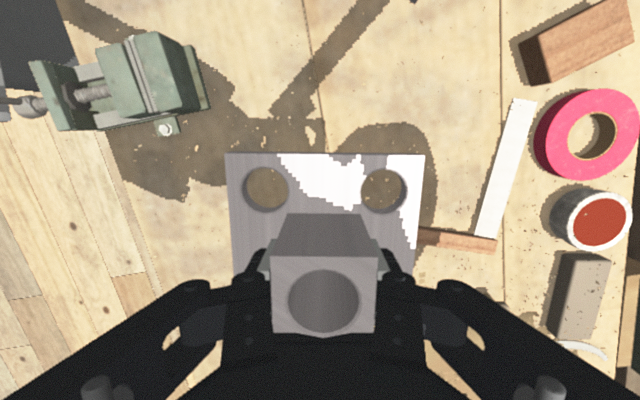

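View pics/s2.png

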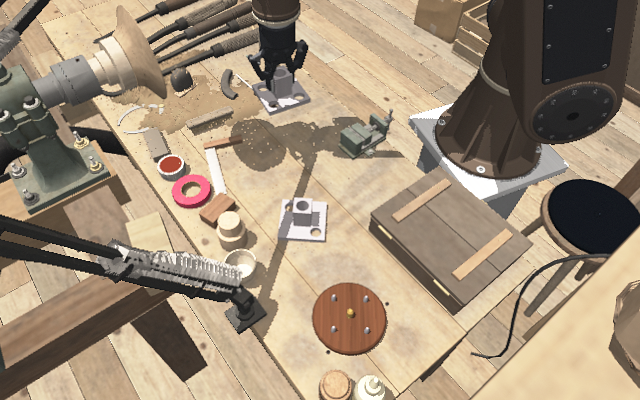

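```bash
python3 - <<'E'
from h import *
W=get_calibration("wrist");R=Ro.from_rotvec(manip.current_ee_rot()).as_matrix();p=np.array(manip.current_position())
h=onz(W,[(266,188),(384,190),(226,154),(425,154)],p[2]-10)
print(((h-p)@R).round(1), p)
y=1.141;xd=np.array([np.cos(y),np.sin(y)])
P=np.r_[np.array([559,302])-110*xd,180]
manip.move_ptp(P,ori(y)); manip.pause(.3)
np.savez("w3.npz",**get_calibration("wrist"))
im=grab_frame("wrist")[:,:,::-1];cv2.imwrite("pics/w3.png",im)
cv2.imwrite("pics/w3z.png",cv2.resize(im[0:180,230:430],None,fx=3.3,fy=3.3,interpolation=cv2.INTER_CUBIC))
print(manip.current_clock(),manip.current_position(),manip.current_gripper_width())
E
```

```text
[[ 33.9 -31.2  10. ]
 [ 32.9  32.2  10. ]
 [ 52.  -51.   10.1]
 [ 52.1  52.4  10. ]] [ 509.11048334 -195.92804607  179.54710257]
7.775 [513.34958912 201.58092312 180.00352524] 39.672298178831845
```

View pics/w3.png

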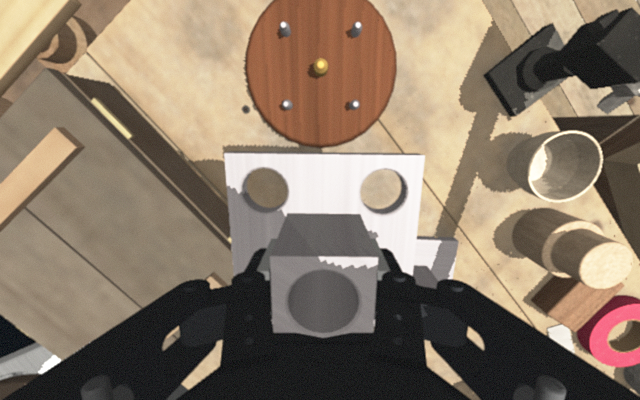

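View pics/w3z.png

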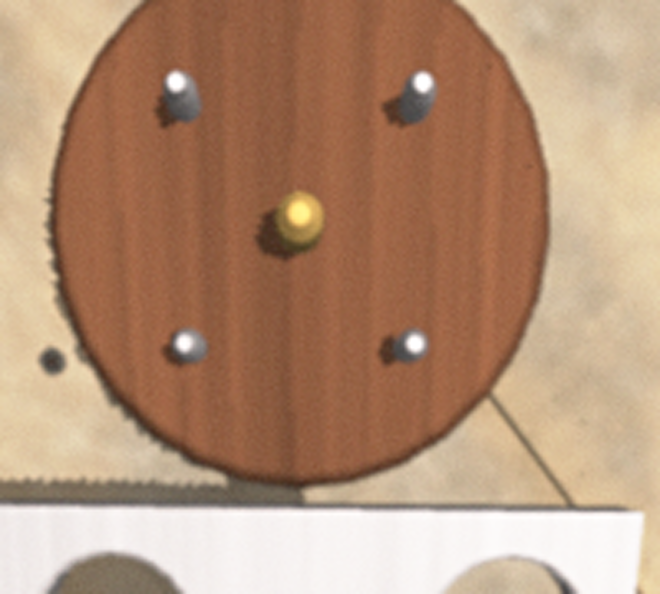

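```bash
python3 - <<'E'
from h import *
W=dict(np.load("w3.npz"))
cr=lambda p:(np.array(p)+.5)/3.3-.5+(230,0)
h=onz(W,cr([(177,82),(422,82),(413,344),(184,343)]),40);print(h.round(1),h.mean(0),np.linalg.norm(h-np.roll(h,1,0),axis=1).round(1))
print(onz(W,cr([(299,213)]),46))
for a,b in((1,0),(2,3)):
  q=h[a]-h[b];print(np.arctan2(q[1],q[0])+np.pi/2)
for a,b in((0,3),(1,2)):
  q=h[a]-h[b];print(np.arctan2(q[1],q[0]))
E
```

```text
[[543.5 350.6  40. ]
 [601.4 324.1  40. ]
 [574.2 265.8  40. ]
 [516.4 292.6  40. ]] [558.85857524 308.27254805  40.        ] [64.  63.6 64.3 63.7]
[[558.91702184 308.28579035  46.        ]]
1.141130893152488
1.1367857199440392
1.1334025530661214
1.1347035320749221
```

```bash
python3 - <<'E'
from h import *
y=1.137
manip.move_ptp([558.9,307.8,120],ori(y))
manip.line_to([558.9,307.8,78],rate=100); manip.pause(.2)
print(manip.current_clock(),manip.current_position(),manip.current_wrist_force())
for n in("top","wrist","scene"):
    im=grab_frame(n)[:,:,::-1]
    cv2.imwrite(f"pics/{n}4.png",im if n!="scene" else cv2.resize(im[220:380,260:440],None,fx=3.6,fy=3.6,interpolation=cv2.INTER_CUBIC))
E
```

```text
9.125 [559.35577578 307.9652953   78.78557252] [ 0.01563582 -0.16220001 -3.40083357]
```

View pics/scene4.png

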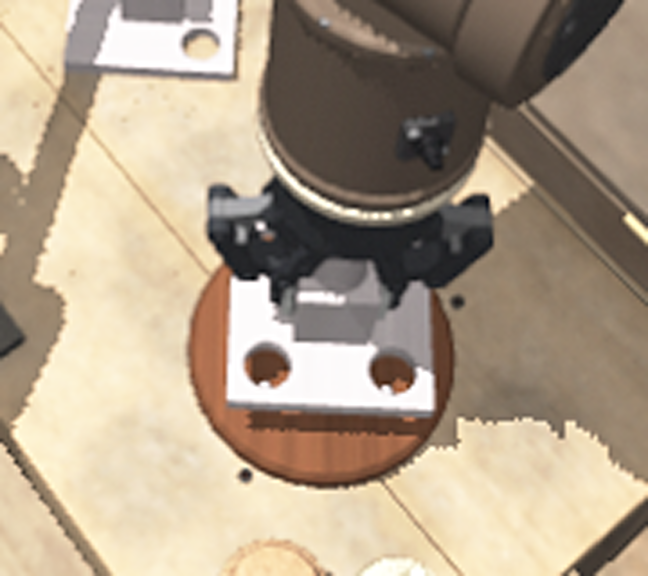

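View pics/wrist4.png

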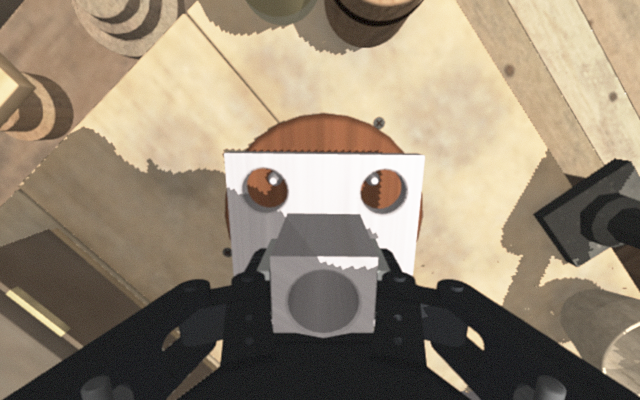

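```bash
python3 - <<'E'
from h import *
W=get_calibration("wrist");R=Ro.from_rotvec(manip.current_ee_rot()).as_matrix();p=np.array(manip.current_position())
h=onz(W,[(273,180),(375,181)],40);print(((h-p)@R).round(1),h.round(1))
h=onz(W,[(265.5,189),(384,190)],p[2]-10);print(((h-p)@R).round(1),h.round(1))
E
python3 -c "
import cv2
s=cv2.imread('pics/wrist4.png');cv2.imwrite('pics/w4z.png',cv2.resize(s[140:240,220:430],None,fx=3.7,fy=3.7,interpolation=cv2.INTER_CUBIC))"
```

```text
[[ 32.4 -32.4  38.4]
 [ 31.8  32.   38.4]] [[543.3 351.   40. ]
 [601.5 323.3  40. ]]
[[ 33.  -31.8  10. ]
 [ 32.5  31.9  10. ]] [[544.2 351.2  68.4]
 [601.7 324.   68.4]]
```

View pics/w4z.png

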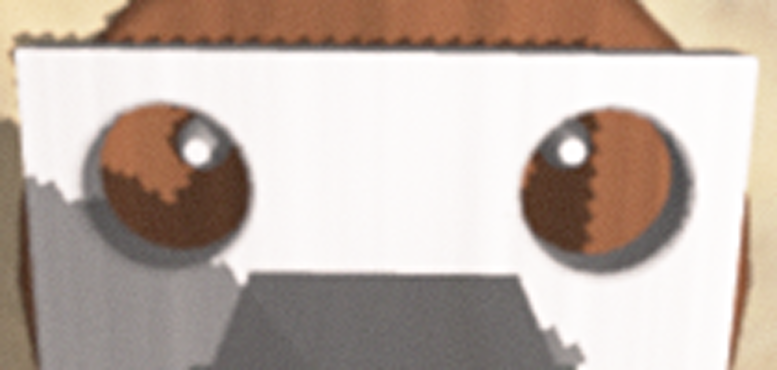

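Stud tips in the wrist view sit in line with the hole centres to about 1 mm. Lowering with a force check.

```bash
python3 - <<'E'
from h import *
x,y,_=manip.current_position()
for z in (60,52,47,45,44,43,42.2,41.5):
    manip.line_to([558.9,307.8,z],rate=60 if z>50 else 30)
    f=manip.current_wrist_force();print(z,np.round(manip.current_position(),1),np.round(f,1))
    if f[2]>6 or np.hypot(f[0],f[1])>8: break
print(manip.current_clock())
cv2.imwrite("pics/w5.png",grab_frame("wrist")[:,:,::-1])
E
```

```text
60 [558.5 307.6  59.3] [-0.1  0.2 -4.8]
52 [558.6 307.6  51.6] [ 0.2 -0.4 -4.2]
47 [558.8 307.7  46.8] [ 0.1 -0.4 -3.1]
45 [558.8 307.7  44.9] [ 1.   0.4 -4.5]
44 [558.9 307.8  44. ] [ 0.6  1.7 -4.1]
43 [558.8 307.8  42.9] [ 0.6 -0.3 -4.5]
42.2 [559.  307.9  42.4] [-0.4 -0.9  2.2]
41.5 [559.  307.9  42.4] [-4.6 -2.9 13.8]
11.575
```

View pics/w5.png

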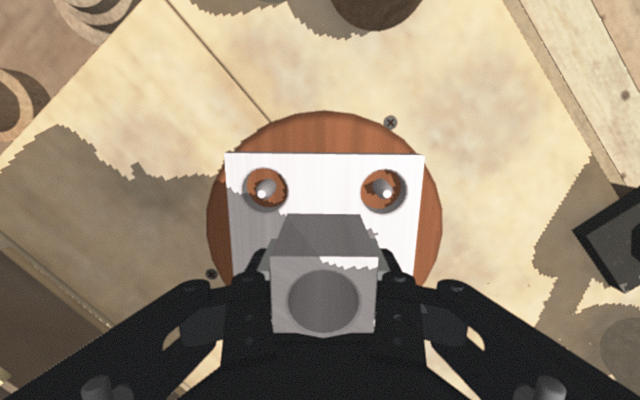

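```bash
python3 - <<'E'
from h import *
manip.line_to([558.9,307.8,42.3],rate=30)
manip.release()
print(np.round(manip.current_position(),1),manip.current_wrist_force(),manip.current_gripper_width())
manip.line_to([558.9,307.8,150],rate=80)
y=1.137
manip.line_to(np.array([558.9,307.8,230])+30*np.array([np.cos(y),np.sin(y),0]),rate=150)
manip.pause(.2)
np.savez("w6.npz",**get_calibration("wrist"))
w=grab_frame("wrist")[:,:,::-1];cv2.imwrite("pics/w6.png",cv2.resize(w[110:290,230:410],None,fx=3.3,fy=3.3,interpolation=cv2.INTER_CUBIC))
s=grab_frame("scene")[:,:,::-1];cv2.imwrite("pics/s6.png",s)
print(manip.current_clock(),manip.current_wrist_force())
E
```

```text
[558.9 307.8  42.3] [-0.13669699 -0.23520917 -0.58551253] 85.56365024434326
14.9083 [ 0.59859906  0.47047234 -0.17188143]
```

View pics/w6.png

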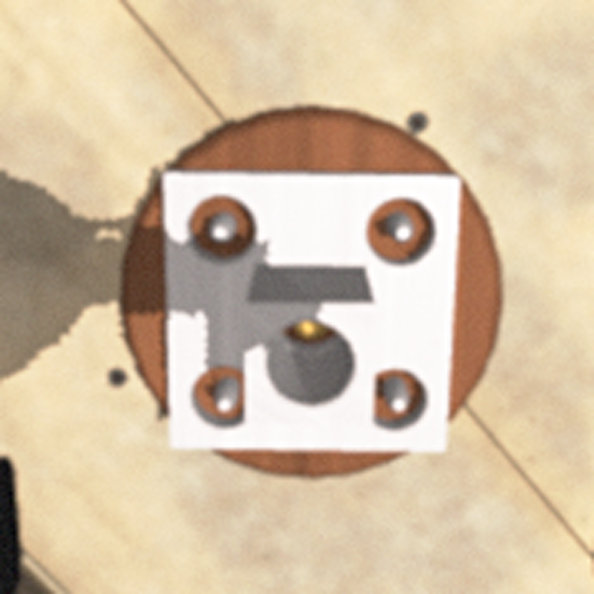

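View pics/s6.png

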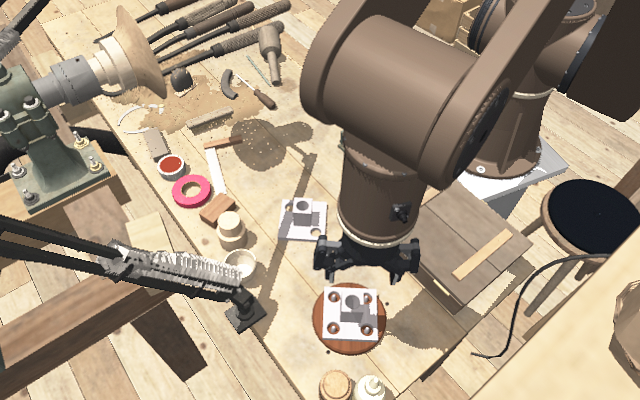

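All four studs and the spigot show in the middle of their holes. The flange looks flat, the gripper is clear, and the spare is where it was, at scene pixel (303,220).

```bash
python3 - <<'E'
from h import *
manip.job_done();print(manip.current_clock())
E
```

```text
the job is handed in; nothing more can be done
the job is handed in; nothing more can be done
```

I put the four-hole flange on the faceplate with its bore over the spigot and a stud up through each corner hole. I then let go, backed the gripper off, and handed the job in at about 15 s of the 35 s allowed. `job_done` gives no verdict, so what follows is from my own checks.

- **Seating:** on lowering, contact came with the tool at 42.4 mm. That is 20 mm (the faceplate's thickness) above the height I gripped it at on the bench, so the underside is on the wood. The peak wrist force I read was about 14 N.
- **Centring:** just before lowering, the stud tips lined up with the holes to about 1 mm. The last wrist picture shows all four studs and the spigot near the middle of their holes.
- **Clearance:** the last pictures show the flange flat and the gripper well clear. The two-hole flange looks unmoved; I judged that by eye rather than measuring it.
- **Disagreement:** the three cameras differed by about 5–9 mm in y. The faceplate centre read about 303.5 mm from the top camera, 308.3 mm from the wrist and about 312 mm from the scene camera. I used the wrist camera, because its view of the flange in the gripper agreed with the known hole positions to about 1–2 mm.

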